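# Clear the sealing key and open the recipe notebook to 110 degrees

## Robot

A 6-joint arm with a two-finger parallel gripper is mounted at the origin on the work surface. World frame = base frame: x ahead of the robot, y to its left, z up, the work surface at z = 0. Lengths are in m, angles in degrees, forces in N, time in s.
With the tool pointing down it reaches from about 0.25 to 0.775 m from the base axis. Payload 4 kg.
Tool frame: the origin (TCP) lies between the finger pads; the fingertips stand 19 mm ahead of it and the grasp point (between the pads) is the TCP (tcp_to_tips is the distance from the TCP to the fingertips, in m); z points along the fingers, y is the line along which they close (so a half turn about z gives the same grasp; the last joint's range is limited). The gripper opens to 85 mm and grips with 20 to 120 N. Pads are 22 mm wide; open, the fingers measure 114 mm over their backs; the gripper's body (76 mm by 85 mm) begins 54 mm behind the grasp point. The pads swing forward as they close: fully open they stand 13 mm farther back than shut.
Start: joints at [-76.152, 4.996, 78.535, -0, 96.463, -5.907], TCP at [0.186, -0.518, 0.25] pointing down, gripper open.
Joint ranges: [-177.83, 177.83], [-43.37, 116.18], [15.69, 146.23], [-61.86, 241.86], [9.47, 152.12], [-147.06, 147.06]. Speed limits (degrees/s): [159.86, 159.86, 180, 180, 180, 180].

## Interface

Orientations are given as a 3x3 rotation matrix whose columns are the frame's x, y, z axes.
In Python, from workcell import * gives the robot as it stands.
- The arm moves only by the tool jog_arm, never from a script. Its arguments are lists of equal length, an entry for each row: "linear": the shift along the world's x, y, z in units of 40 mm (1.0 is 40 mm), a list of three; "roll": the turn about the world's z in units of 5 degrees (1.0 is 5 degrees). A call has 1 to 20 rows; each row is the pose to reach, as a shift and turn from the pose commanded when the call began; what a row does not reach only later rows make up. A row lasts 1/10 s, in which the tool goes at most 50 mm and 8.59 degrees, less where a joint would pass 70% of its speed; a pose out of reach is approached as far as the arm can. A call with a gripper value outside its range is refused whole. "fingers" is the opening, from -1 (shut) to 1 (fully open), set as the call begins (left out, the last holds). The fingers move at their own pace and stop on an object; the grip force is fixed at half the most. Time passes only in rows, so rows that repeat a pose let the fingers close. It gives the time, the measured TCP pose, the force, the opening and the grip force at its end, in the units of the state.
- get_obs(): the state, without advancing time (a new reading comes with each control period).
- grab_frame(name): name is "side" or "top"; returns a dict with "img" (400x640x3 uint8, red, green, blue), "range_z" (400x640 float32, m along the optical axis (not along the pixel's ray), 0 where there is no reading), "fx", "fy", "cx", "cy" (pixels), "xyz" and "attitude" of the camera in the world. Camera axes: x right, y down, z forward; pixel columns grow to the right and rows downward; lengths in m; the calibration is good to about 2 mm. A picture is of the moment at which its call begins.
- finish_job(): hands the job in; it is judged then, once.
The state is a dict: "clock": time; "joints": joint angles; "joint_velocities": joint speeds; "effort": joint torques, N m; "eef_pos": TCP position; "tcp_rot": TCP orientation; "contact_force": force on the tool from outside, world axes, zero at the start; "ft_torque": the same for the moment, N m; "finger_gap": finger opening in m; "gripper_force": force on a finger pad.
Only numpy, scipy, OpenCV 4.12 (cv2) and the standard library are available. Lean on these libraries where they do the work, as an engineer would, in place of code of your own. Each camera call takes 0.05 s, during which the arm holds its last target. There are 200 camera calls.

## Task

The red notebook computer on the bread board lies shut with the lid-sealing key standing on it. Put the key down upright in the enamel tray without dropping it, then open the notebook's stiff, springy lid so that, once you have let go, the screen stays at 110 degrees to the keyboard, give or take 4. Keep the notebook in its place, do not force the lid, and leave the jars, crock, white lids and spoon rest where they are.

Things in the scene. Friction and masses are not known exactly. Their poses are not given: they have to be found in the camera images.
- notebook: Lower half of a 10-inch notebook computer, 1.3 kg, loose on the bread board: grey, keys on top, 176 mm deep (own x), 260 mm wide (own y), 19 mm high with its rubber feet. Origin: centre of its underside. Own x points from the front edge (x = -90 mm) to the hinge edge; the front edge faces the robot's right (-y), up to about 30 degrees off.
- board: Fixed wooden bread board under the notebook, 200 mm (own x) by 300 mm (own y), 22 mm high. Origin: centre of its underside. The notebook's front edge overhangs the board's front edge by 20 to 30 mm, over the bare worktop.
- scoop (a point): Thumb scoop: middle of the notebook's front edge, at x = -90, y = 0, z = 19 mm in the notebook's frame. Here the base is cut back 18 mm over 90 mm of width, through its full height, so the shut lid's edge overhangs free air down to the worktop and fingertips fit under it.
- hinge_mid (a point): Middle of the hinge line (x = 82, y = 0, z = 20 mm in the notebook's frame), which runs along the notebook's y. Stiff hinge: about 0.5 N m of friction, some 4 to 6 N at the lid's front edge; stops at 135 degrees, stays where left. But the lid bends open under a push and springs back 5 to 8 degrees towards shut when let go.
- lid_lip (a point): On the lid: middle of its front lower edge, 172 mm from the hinge line, over the scoop; turns with the lid. Lid: dark red, 172 x 260 x 8 mm, screen on its underside. Shut, its axes are the notebook's; it opens about the notebook's +y, so the angle of its own z axis from vertical is the opening (0 shut; 110 degrees wanted).
- key: Lid-sealing key, loose, 0.3 to 0.6 kg: steel cap 92 mm wide and 16 mm high, spindle, dark wooden knob 31 mm wide from 46 to 82 mm up. Origin: centre of the underside, z up. A crank arm 26 to 36 mm up, pointing any way, turns on the spindle; it reaches 105 mm from the axis and carries an upright grip 20 mm wide, its top 64 mm up.
- key_knob (a point): On the key's axis at the height to grip its knob, 64 mm above the key's underside.
- tray: Loose white enamel tray with a blue rim, 180 mm (own x) by 200 mm (own y), walls 4 mm thick and 21 mm high, floor 4 mm thick. Origin: centre of its underside. It stands to the left or to the right of the notebook.
- spoon_rest: Bystander: light wooden spoon rest, a disc 96 mm in diameter with a handle reaching 155 mm towards own -x, 12 mm high. Origin: centre of the disc's underside.
- crock: Bystander: blue ceramic crock with two wooden utensils in it, 116 mm in diameter, 230 mm high with them. Origin: centre of its underside.
- jar0: Bystander: glass jar with a screw lid, 66 mm in diameter, 100 mm high. Origin: centre of its underside.
- jar1: Bystander: as jar0.
- jar2: Bystander: as jar0.
- lid_stack: Bystander: stack of white plastic lids, 84 mm in diameter, 54 mm high. Origin: centre of its underside.
Things that resemble listed ones, but are neither listed nor needed, are in the scene too. Leave any pink or yellow look-alike of the key alone.

How it is judged (in metres and radians):
On the way:
1. the key stands in the tray, let go, and the lid is still shut (x of key in the frame of tray between -0.045 and 0.045 m and y of key in the frame of tray between -0.055 and 0.055 m and z of key in the frame of tray between 0 and 0.01 m and angle between each of key, lid_lip's own z axis and vertical below 0.1 rad and contact force between the fingers and key below 0.1 N and linear speed of key below 0.02 m/s), for 0.2 s.
At the end, for the whole second after the job is handed in: Let go and at rest: the lid stands at 110 degrees (give or take 4) to the keyboard, the key stands upright on the tray's floor, the notebook is within 30 mm of where it was, and so is every bystander (spoon rest, crock, three jars, lid stack) (angle between lid_lip's own z axis and vertical between 1.85 and 1.99 rad and angular speed of lid below 0.05 rad/s and x of key in the frame of tray between -0.045 and 0.045 m and y of key in the frame of tray between -0.055 and 0.055 m and z of key in the frame of tray between 0 and 0.01 m and angle between key's own z axis and vertical below 0.1 rad and linear speed of key below 0.02 m/s and distance of each of notebook, jar0, jar1, jar2, crock, lid_stack, spoon_rest from where it was at the start of the episode below 0.03 m); the robot touches nothing.
It fails at once if a bystander is pushed more than 40 mm or tipped (distance of any of jar0, jar1, jar2, crock, lid_stack, spoon_rest from where it was at the start of the episode above 0.04 m or angle between any of jar0, jar1, jar2, crock, lid_stack, spoon_rest's own z axis and vertical above 0.35 rad).
It fails at once if the key is dropped (falls free faster than 0.5 m/s) or tips over ((contact force between the fingers and key below 0.1 N and linear speed of key above 0.5 m/s) or angle between key's own z axis and vertical above 0.6 rad).
It fails at once if the lid is forced with more than 30 N (contact force between any of the fingers, the arm and lid above 30 N).
It fails at once if the notebook is shoved more than 40 mm (distance of notebook from where it was at the start of the episode above 0.04 m).
It also fails if it takes over 67 s, if anything falls off the work surface, if the arm or the gripper's body presses on something with over 40 N, if the wrist force passes 120 N, or if a joint passes its speed limit or range.

## Working session

There is one attempt and no reset: what is moved stays moved. The work goes in short steps, Python scripts to look and compute and a tool call to move; the robot and the scene stay as the last step left them, time stands still between calls to the robot, and variables do not carry over. Pictures are saved under pics/ and viewed, at most 10 in all, crops included, and the job is handed in when it is done.

Besides the shell and the picture viewer there is one more tool, called after "Emit:" as name(argument=value, ...), one argument or row to a line, values as JSON. jog_arm: Moves the arm, as the interface text tells. Its arguments: {"type":"object","properties":{"linear":{"type":"array"},"roll":{"type":"array"},"fingers":{"type":"number"}},"required":["linear","roll"]}

```bash
mkdir -p pics
cat > h.py <<'E'
from workcell import *
import numpy as np, cv2
def cam(n):
    f=grab_frame(n); f['R']=np.array(f['attitude']).reshape(3,3); f['t']=np.array(f['xyz']); return f
def cloud(f):
    v,u=np.mgrid[0:400,0:640]; z=f['range_z']
    p=np.stack([(u-f['cx'])/f['fx']*z,(v-f['cy'])/f['fy']*z,z],-1)
    return p@f['R'].T+f['t']
def save(n,img): cv2.imwrite('pics/'+n,img[...,::-1])
E
python3 - <<'E'
from h import *
o=get_obs();print(o)
for n in('side','top'):
    f=cam(n);save(n+'0.png',f['img']);np.savez(n+'0.npz',**f);print(n,f['t'],f['R'],f['fx'],f['cx'],f['cy'])
E
```

```text
{'clock': 0.0, 'joints': array([-7.61518255e+01,  5.03974409e+00,  7.86252243e+01, -1.63396226e-03,
        9.64629255e+01, -5.90666243e+00]), 'joint_velocities': array([-0.04434875,  0.00363416, -0.03097572,  0.05037461, -0.08107701,
       -0.0556729 ]), 'effort': array([ 2.26154020e-04, -3.51870275e+01, -3.13273537e+01, -2.05815272e-04,
        1.07912131e-02, -5.54006505e-06]), 'eef_pos': array([ 0.18577988, -0.51718656,  0.24912877]), 'tcp_rot': array([[ 9.41148616e-01,  3.37992555e-01, -5.61782375e-04],
       [ 3.37992962e-01, -9.41146158e-01,  2.16050418e-03],
       [ 2.01515004e-04, -2.22323400e-03, -9.99997508e-01]]), 'contact_force': array([ 0.14222259,  0.42760186, -0.64539872]), 'ft_torque': array([-0.01569581, -0.02156055, -0.02262425]), 'gripper_force': 0.0, 'finger_gap': 0.0855427030375029}
side [0.25029869 1.05013202 1.19513466] [[-0.95078833 -0.23585629  0.20093122]
 [-0.30935594  0.6863438  -0.65820293]
 [ 0.0173334  -0.68797093 -0.72553122]] 473.43134958374395 320.0166837565596 191.45219821383185
top [0.4796595  0.03325535 1.09653664] [[-2.88950867e-02 -9.97805320e-01  5.95786647e-02]
 [-9.99582346e-01  2.88708988e-02 -1.26693326e-03]
 [-4.55936849e-04 -5.95903895e-02 -9.98222810e-01]] 399.4508300184266 318.86599545907154 207.8684638082732
```

View pics/top0.png

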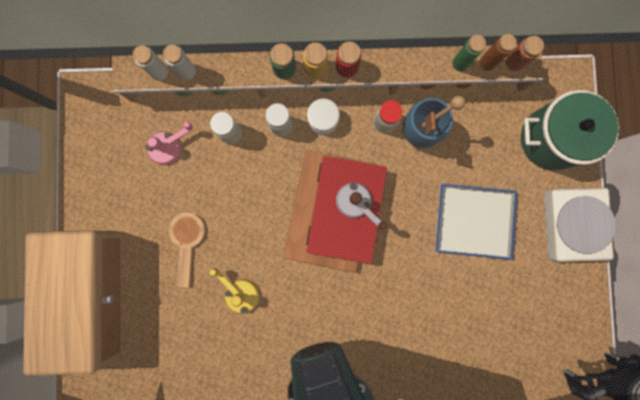

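View pics/side0.png

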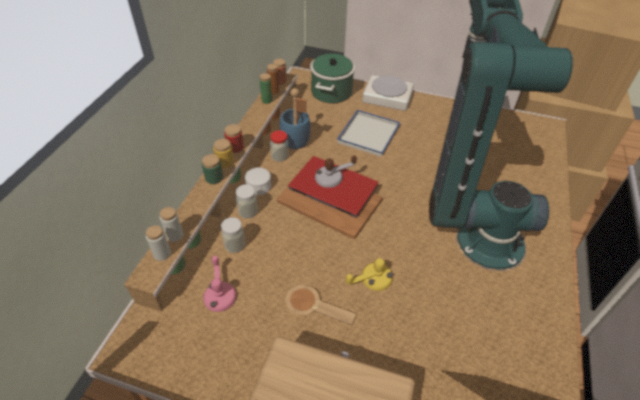

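Candidates for the key: the steel one with a dark knob on the red lid, top (353,200) and side (328,172); a pink look-alike, top (163,148); a yellow one, top (240,297). I choose the steel one on the lid. The tray is at top (478,221), to the notebook's right (-y). The crock is at (428,122), the red-lidded jar at (390,115).

```bash
cat >> h.py <<'E'
def ray(f,u,v,z):
    d=f['R']@np.array([(u-f['cx'])/f['fx'],(v-f['cy'])/f['fy'],1.]); return f['t']+d*(z-f['t'][2])/d[2]
def mask(f,lo,hi): return cv2.inRange(cv2.cvtColor(f['img'],cv2.COLOR_RGB2HSV),np.array(lo),np.array(hi))
def big(m):
    c=max(cv2.findContours(m,cv2.RETR_EXTERNAL,cv2.CHAIN_APPROX_NONE)[0],key=cv2.contourArea); return c[:,0]
E
python3 - <<'E'
from h import *
F={n:dict(np.load(n+'0.npz')) for n in('top','side')}
for n,f in F.items():
    P=cloud(f)
    red=mask(f,(0,150,60),(8,255,255))|mask(f,(174,150,60),(180,255,255))
    x0,y0,x1,y1=(290,140,400,280) if n=='top' else (270,150,390,220)
    r=np.zeros_like(red); r[y0:y1,x0:x1]=red[y0:y1,x0:x1]
    c=big(r); m=r>0; zl=np.median(P[m][:,2]); print(n,'lid z',zl, 'n',m.sum())
    w=np.array([ray(f,u,v,zl)[:2] for u,v in c],np.float32)
    print(' lid rect',cv2.minAreaRect(w), cv2.boxPoints(cv2.minAreaRect(w)).round(3).tolist())
    # key: points above lid by >15mm
    k=np.zeros_like(m); k[y0-20:y1,x0:x1]=1
    Q=P[k&(P[...,2]>zl+.012)&(P[...,2]<zl+.12)]
    inl=cv2.minAreaRect(w); 
    d=np.linalg.norm(Q[:,:2]-np.array(inl[0]),axis=1); Q=Q[d<.18]
    for a,b in((.010,.020),(.020,.04),(.04,.062),(.066,.09)):
        s=Q[(Q[:,2]>zl+a)&(Q[:,2]<=zl+b)]; print(' ',a,b,len(s),s.mean(0).round(4) if len(s) else '',np.ptp(s,0).round(3) if len(s) else '')
    # tray
    x0,y0,x1,y1=(425,175,530,270) if n=='top' else (325,100,410,165)
    wm=mask(f,(0,0,130),(180,70,255)); t=np.zeros_like(wm); t[y0:y1,x0:x1]=wm[y0:y1,x0:x1]
    bl=mask(f,(95,60,30),(130,255,200)); tb=np.zeros_like(bl); tb[y0:y1,x0:x1]=bl[y0:y1,x0:x1]
    print(' tray floor z',np.median(P[t>0][:,2]),'rim z',np.percentile(P[tb>0][:,2],[50,80,95]))
    for nm,mm,z in(('white',t,.004),('rim',tb|t,.021)):
        c=big(mm); w=np.array([ray(f,u,v,z)[:2] for u,v in c],np.float32); print(' ',nm,cv2.minAreaRect(w))
    print(' worktop z',np.median(P[300:330,300:340] [...,2]) if n=='top' else np.median(P[240:270,380:400][...,2]))
f=F['top'];a=cv2.resize(f['img'][145:285,280:420],(560,560),interpolation=2)
g=F['side'];b=cv2.resize(g['img'][140:240,270:390],(0,0),fx=2,fy=2); 
a=np.hstack([a[:480],np.zeros((480,240,3),np.uint8)]); a[:200,560:800]=b; save('crop.png',a)
E
```

```text
top lid z 0.05090528740547873 n 5121
 lid rect ((0.5369943380355835, -0.040771447122097015), (0.1731337606906891, 0.2602039873600006), 78.3995590209961) [[0.3919999897480011, -0.0989999994635582], [0.6470000147819519, -0.15199999511241913], [0.6819999814033508, 0.017999999225139618], [0.4269999861717224, 0.07000000029802322]]
  0.01 0.02 614 [ 0.5604 -0.0525  0.0666] [0.089 0.089 0.008]
  0.02 0.04 240 [ 0.54   -0.0847  0.0812] [0.113 0.102 0.018]
  0.04 0.062 33 [ 0.4977 -0.1146  0.1076] [0.072 0.089 0.02 ]
  0.066 0.09 136 [ 0.5577 -0.0597  0.1299] [0.085 0.086 0.02 ]
 tray floor z 0.004777386582111243 rim z [0.02128021 0.02300433 0.02489594]
  white ((0.49424731731414795, -0.3987264037132263), (0.1948125660419464, 0.17807383835315704), 82.79873657226562)
  rim ((0.49713945388793945, -0.3894244432449341), (0.20979264378547668, 0.18797677755355835), 82.68119812011719)
 worktop z 0.0008535627950052582
side lid z 0.051245239340324655 n 2167
 lid rect ((0.5359729528427124, -0.03895723819732666), (0.17502732574939728, 0.25957855582237244), 78.91287231445312) [[0.3919999897480011, -0.100
[... 383 characters left out ...]
0.082 0.02 ]Traceback (most recent call last):
  File "<stdin>", line 22, in <module>
    return _quantile_unchecked(
        a, q, axis, out, overwrite_input, method, keepdims, weights)
    return _ureduce(a,
                    func=_quantile_ureduce_func,
    ...<5 lines>...
                    overwrite_input=overwrite_input,
                    method=method)
    r = func(a, **kwargs)
    result = _quantile(arr,
                       quantiles=q,
    ...<2 lines>...
                       out=out,
                       weights=wgt)
    slices_having_nans = np.isnan(arr[-1, ...])
                                  ~~~^^^^^^^^^
IndexError: index -1 is out of bounds for axis 0 with size 0
```

Run:
```python
from h import *
F={n:dict(np.load(n+'0.npz')) for n in('top','side')}
f=F['top'];a=cv2.resize(f['img'][145:285,280:420],(560,560),interpolation=2)
g=F['side'];b=cv2.resize(g['img'][140:240,270:390],(0,0),fx=2,fy=2); 
a=np.hstack([a[:480],np.zeros((480,240,3),np.uint8)]); a[:200,560:800]=b; save('crop.png',a)
for n,f in F.items():
    P=cloud(f); D=np.linalg.norm(P[...,:2]-[.557,-.05],axis=-1)
    k=(P[...,2]>.122)&(P[...,2]<.15)&(D<.03); s=P[k]; vv,uu=np.nonzero(k)
    print(n,'knobtop',len(s),np.median(s,0).round(4),(s.min(0)+s.max(0))/2,np.ptp(s,0).round(3),np.percentile(s[:,2],[20,80]),uu.mean(),vv.mean())
    k=(P[...,2]>.060)&(P[...,2]<.072)&(D<.07); s=P[k].astype(np.float32)
    print(' cap circle',cv2.minEnclosingCircle(s[:,:2].copy()),np.median(s[:,2]))
    k=(P[...,2]>.095)&(P[...,2]<.12)&(D>.075)&(D<.13); s=P[k]; print(' crank grip',len(s),np.median(s,0),np.percentile(s[:,2],90) if len(s) else'')
    # tray points by depth
    D=np.abs(P[...,:2]-[.495,-.394]).max(-1)
    k=(P[...,2]>.012)&(P[...,2]<.035)&(D<.13); s=P[k].astype(np.float32)
    r=cv2.minAreaRect(s[:,:2].copy()); print(' tray',len(s),r,np.percentile(s[:,2],[50,90])); 
    k=D<.06; print(' floor z',np.median(P[k][:,2]))
    D=np.linalg.norm(P[...,:2]-[.55,.03],axis=-1)
    brd=mask(f,(5,100,60),(14,255,255))>0
    k=(P[...,2]>.014)&(P[...,2]<.03)&(D<.22)&(P[...,1]>-.17); s=P[k].astype(np.float32);r=cv2.minAreaRect(s[:,:2].copy());print(' board',np.median(s[:,2]),r)
    hh=P[(P[...,2]>.04)&(P[...,0]>.3)&(P[...,0]<.76)&(P[...,1]<-.1)&(P[...,1]>-.5)]
    print(' tall stuff',[ (lo, hh[(hh[:,2]>.08)&(hh[:,1]>lo)&(hh[:,1]<lo+.1)][:,0].min(initial=9).round(3)) for lo in(-.5,-.4,-.3,-.2)])
```

```text
top knobtop 126 [ 0.5608 -0.0567  0.1313] [ 0.56150374 -0.05691414  0.12993227] [0.03  0.029 0.014] [0.12815108 0.13344944] 355.3174603174603 197.14285714285714
 cap circle ((0.5611105561256409, -0.057532936334609985), 0.045831892639398575) 0.0662919
 crank grip 56 [ 0.49197101 -0.12157613  0.11303784] 0.11659454365351668
 tray 881 ((0.49801871180534363, -0.3901195228099823), (0.20890255272388458, 0.18651007115840912), 82.71775817871094) [0.02058414 0.0237094 ]
 floor z 0.004572836060729113
 board 0.022371078 ((0.5684996843338013, 0.005753941833972931), (0.24218997359275818, 0.39407485723495483), 88.05699157714844)
 tall stuff [(-0.5, np.float64(0.686)), (-0.4, np.float64(0.736)), (-0.3, np.float64(0.696)), (-0.2, np.float64(0.484))]
side knobtop 59 [ 0.5579 -0.0526  0.1307] [ 0.55830696 -0.05533411  0.1300377 ] [0.028 0.029 0.016] [0.12550093 0.13401283] 329.3898305084746 161.89830508474577
 cap circle ((0.5581056475639343, -0.054576609283685684), 0.04577670618891716) 0.06698455
 crank grip 39 [ 0.48886751 -0.12083241  0.10906326] 0.11512746441741749
 tray 407 ((0.49707725644111633, -0.389238178730011), (0.22362802922725677, 0.19038860499858856), 82.48189544677734) [0.01978646 0.02481567]
 floor z 0.005042805251242344
 board 0.022446893 ((0.5513249635696411, 0.05766848474740982), (0.41554728150367737, 0.21537715196609497), 15.979497909545898)
 tall stuff [(-0.5, np.float64(0.686)), (-0.4, np.float64(0.726)), (-0.3, np.float64(0.695)), (-0.2, np.float64(0.48))]
```

View pics/crop.png

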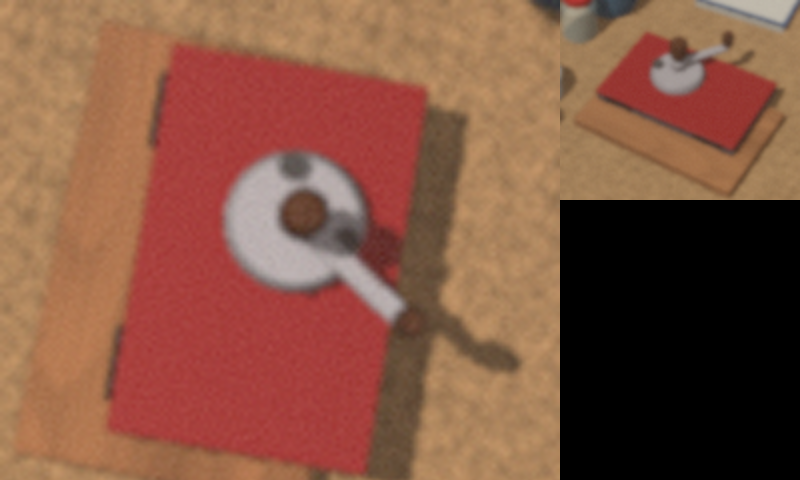

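The crop confirms it: steel cap with a dark knob at crop (302,213), crank grip at (410,320) pointing towards the lower right. Knob axis ≈ (0.560,-0.056), underside z 0.050; tray centre (0.4975,-0.390).

Emit:
jog_arm(
  linear=[
    [0.8,1,0],
    [1.6,2,0],
    [2.4,3,0],
    [3.2,4,0],
    [4,5,0],
    [4.8,6,0],
    [5.6,7,0],
    [6.4,8,0],
    [7.2,9,-0.3],
    [8,10,-0.6],
    [8.8,11,-1],
    [9.35,11.55,-1.3],
    [9.35,11.55,-1.5],
    [9.35,11.55,-1.5],
    [9.35,11.55,-1.5],
    [9.35,11.55,-1.5],
  ],
  roll=[0.4,0.8,1.2,1.6,2,2.4,2.8,3.2,3.6,4,4.4,4.6,4.65,4.65,4.65,4.65],
  fingers=1,
)

```text
clock: 1.7
eef_pos: [0.5596, -0.0569, 0.1914]
tcp_rot: [[0.733, 0.681, 0.001], [0.681, -0.733, -0.001], [0.001, 0.002, -1.0]]
contact_force: [-0.4, -0.4, 0.3]
finger_gap: 0.0852
gripper_force: 0.0
```

Emit:
jog_arm(
  linear=[
    [0,0,-0.5],
    [0,0,-1],
    [0,0,-1.4],
    [0,0,-1.7],
    [0,0,-1.9],
    [0,0,-1.9],
    [0,0,-1.9],
  ],
  roll=[0,0,0,0,0,0,0],
)

```text
clock: 2.4
eef_pos: [0.5603, -0.056, 0.1152]
tcp_rot: [[0.732, 0.682, 0.001], [0.682, -0.732, -0.0], [0.001, 0.001, -1.0]]
contact_force: [-0.8, 0.4, -0.3]
finger_gap: 0.0854
gripper_force: 0.0
```

Emit:
jog_arm(
  linear=[
    [0,0,0],
    [0,0,0],
    [0,0,0],
    [0,0,0],
    [0,0,0],
    [0,0,0],
    [0,0,0],
    [0,0,0],
    [0,0,0],
    [0,0,0],
  ],
  roll=[0,0,0,0,0,0,0,0,0,0],
  fingers=-1,
)

```text
clock: 3.4
eef_pos: [0.561, -0.0563, 0.1154]
tcp_rot: [[0.731, 0.682, 0.003], [0.682, -0.731, -0.001], [0.001, 0.003, -1.0]]
contact_force: [4.1, -3.0, 3.7]
finger_gap: 0.0298
gripper_force: 59.3
```

Gripped (30 mm). Lift by 72 mm gently, then across to above the tray.

Emit:
jog_arm(
  linear=[
    [0,0,0.1],
    [0,0,0.3],
    [0,0,0.6],
    [0,0,1],
    [0,0,1.4],
    [0,0,1.7],
    [0,0,1.8],
    [0,0,1.8],
  ],
  roll=[0,0,0,0,0,0,0,0],
)

```text
clock: 4.2
eef_pos: [0.56, -0.0555, 0.187]
tcp_rot: [[0.731, 0.682, 0.001], [0.682, -0.731, -0.0], [0.001, 0.001, -1.0]]
contact_force: [-0.3, 0.5, -4.7]
finger_gap: 0.0289
gripper_force: 59.8
```

Emit:
jog_arm(
  linear=[
    [-0.03,-0.15,0],
    [-0.1,-0.5,0],
    [-0.2,-1.1,0],
    [-0.33,-1.8,0],
    [-0.5,-2.6,0],
    [-0.65,-3.4,0],
    [-0.8,-4.2,0],
    [-0.95,-5,0],
    [-1.1,-5.8,0],
    [-1.22,-6.5,0],
    [-1.35,-7.2,0],
    [-1.45,-7.8,0],
    [-1.52,-8.2,0],
    [-1.56,-8.35,0],
    [-1.56,-8.35,0],
    [-1.56,-8.35,0],
    [-1.56,-8.35,0],
  ],
  roll=[0,0,0,0,0,0,0,0,0,0,0,0,0,0,0,0,0],
)

```text
clock: 5.9
eef_pos: [0.4979, -0.3884, 0.1864]
tcp_rot: [[0.73, 0.683, 0.0], [0.683, -0.73, 0.001], [0.0, -0.0, -1.0]]
contact_force: [-0.5, -0.5, -5.4]
finger_gap: 0.0294
gripper_force: 59.9
```

Run:
```python
from h import *
f=cam('side'); save('carry.png',cv2.resize(f['img'][60:220,240:440],(800,600)))
P=cloud(f); k=(P[...,2]>.03)&(P[...,2]<.16)&(np.linalg.norm(P[...,:2]-[.4975,-.39],axis=-1)<.06)
c=P[k]; print(np.percentile(c[:,2],[0,1,5,25,50]))
P=cloud(cam('top')); D=np.abs(P[...,:2]-[.4975,-.39]).max(-1)
k=(P[...,2]>.012)&(P[...,2]<.035)&(D<.13); print(cv2.minAreaRect(P[k][:,:2].astype(np.float32)))
```

```text
[0.11671997 0.12122614 0.12599    0.13488336 0.13787944]
((0.49807071685791016, -0.3898273706436157), (0.20824448764324188, 0.18635216355323792), 82.6661605834961)
```

View pics/carry.png

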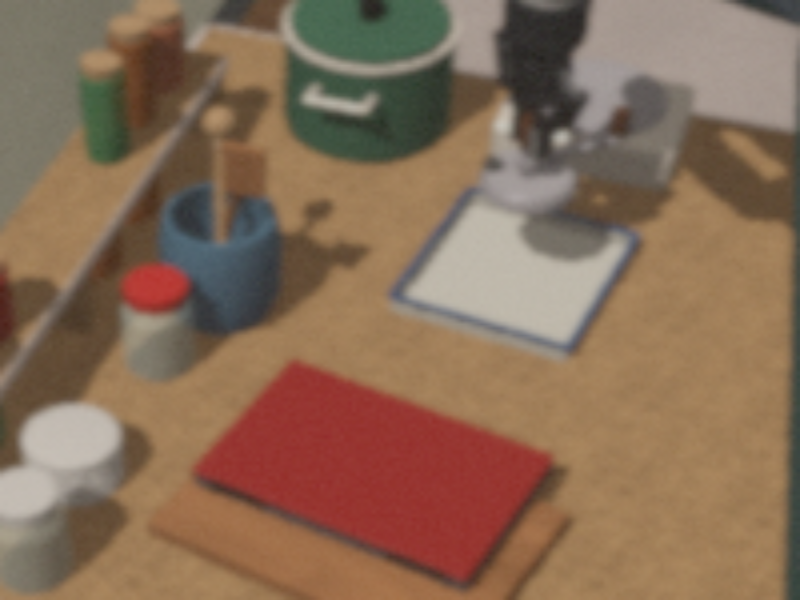

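The key hangs upright at crop (530,185) over the tray; the lid is still shut.

Emit:
jog_arm(
  linear=[
    [0,0,-0.2],
    [0,0,-0.6],
    [0,0,-1.1],
    [0,0,-1.6],
    [0,0,-2.1],
    [0,0,-2.5],
    [0,0,-2.7],
    [0,0,-2.8],
    [0,0,-2.85],
    [0,0,-2.85],
    [0,0,-2.85],
  ],
  roll=[0,0,0,0,0,0,0,0,0,0,0],
)

```text
clock: 7.1
eef_pos: [0.498, -0.3901, 0.0736]
tcp_rot: [[0.731, 0.682, 0.002], [0.682, -0.731, -0.002], [0.0, 0.002, -1.0]]
contact_force: [-0.1, 0.3, -5.4]
finger_gap: 0.0293
gripper_force: 59.9
```

Emit:
jog_arm(
  linear=[
    [0,0,-0.03],
    [0,0,-0.06],
    [0,0,-0.06],
    [0,0,-0.06],
  ],
  roll=[0,0,0,0],
)

```text
clock: 7.5
eef_pos: [0.4974, -0.3896, 0.0699]
tcp_rot: [[0.731, 0.682, -0.0], [0.682, -0.731, 0.0], [-0.0, -0.0, -1.0]]
contact_force: [0.2, -0.3, -5.3]
finger_gap: 0.0293
gripper_force: 59.9
```

Emit:
jog_arm(
  linear=[
    [0,0,-0.03],
    [0,0,-0.05],
    [0,0,-0.05],
    [0,0,-0.05],
  ],
  roll=[0,0,0,0],
)

```text
clock: 7.9
eef_pos: [0.4977, -0.3897, 0.069]
tcp_rot: [[0.731, 0.682, 0.001], [0.682, -0.731, -0.001], [0.0, 0.001, -1.0]]
contact_force: [-2.3, 1.2, 2.4]
finger_gap: 0.0292
gripper_force: 60.6
```

Key is down (force reversed sign). Release, rise.

Emit:
jog_arm(
  linear=[
    [0,0,0],
    [0,0,0],
    [0,0,0],
    [0,0,0],
    [0,0,0],
    [0,0,0],
    [0,0,0],
  ],
  roll=[0,0,0,0,0,0,0],
  fingers=1,
)

```text
clock: 8.6
eef_pos: [0.4975, -0.3896, 0.0679]
tcp_rot: [[0.731, 0.682, 0.0], [0.682, -0.731, -0.0], [-0.0, 0.0, -1.0]]
contact_force: [0.8, -0.6, -0.4]
finger_gap: 0.0857
gripper_force: 0.0
```

Emit:
jog_arm(
  linear=[
    [0,0,0.3],
    [0,0,0.9],
    [0,0,1.6],
    [0,0,2.3],
    [0,0,2.8],
    [0,0,3],
    [0,0,3],
  ],
  roll=[0,0,0,0,0,0,0],
)

```text
clock: 9.3
eef_pos: [0.4981, -0.3902, 0.1903]
tcp_rot: [[0.731, 0.682, 0.003], [0.682, -0.731, -0.003], [0.0, 0.004, -1.0]]
contact_force: [-0.4, -0.5, 0.7]
finger_gap: 0.0855
gripper_force: 0.0
```

```bash
cat >> h.py <<'E'
def front(f,box,zl=.0505):
    red=mask(f,(0,150,60),(8,255,255))|mask(f,(174,150,60),(180,255,255)); x0,y0,x1,y1=box
    r=np.zeros_like(red); r[y0:y1,x0:x1]=red[y0:y1,x0:x1]
    w=np.array([ray(f,u,v,zl)[:2] for u,v in big(r)],np.float32); R=cv2.minAreaRect(w); return R,cv2.boxPoints(R)
E
python3 - <<'E'
from h import *
for n,b in(('top',(290,140,400,280)),('side',(270,150,390,220))):
    f=cam(n);R,c=front(f,b);print(n,R,c.round(4).tolist())
    P=cloud(f); D=np.linalg.norm(P[...,:2]-[.4975,-.39],axis=-1)
    k=(P[...,2]>.012)&(P[...,2]<.026)&(D<.06);s=P[k].astype(np.float32);print(' cap',cv2.minEnclosingCircle(s[:,:2].copy()),np.median(s[:,2]))
    k=(P[...,2]>.075)&(P[...,2]<.1)&(D<.03);s=P[k];print(' knob',len(s),np.median(s,0))
print(get_obs()['eef_pos'],get_obs()['joints'])
E
```

```text
top ((0.5369638204574585, -0.04046313464641571), (0.1731247454881668, 0.2604949474334717), 78.6399154663086) [[0.3921999931335449, -0.09969999641180038], [0.647599995136261, -0.1509999930858612], [0.6816999912261963, 0.018699999898672104], [0.4262999892234802, 0.07010000199079514]]
 cap ((0.4970581829547882, -0.3883816599845886), 0.046031441539525986) 0.020120334
 knob 122 [ 0.4968354  -0.38651031  0.08436556]
side ((0.5358359813690186, -0.03863987326622009), (0.17403478920459747, 0.26054567098617554), 78.54204559326172) [[0.39089998602867126, -0.09799999743700027], [0.6462000012397766, -0.14980000257492065], [0.6808000206947327, 0.020800000056624413], [0.4253999888896942, 0.07249999791383743]]
 cap ((0.49858248233795166, -0.3899097442626953), 0.05423606187105179) 0.020286612
 knob 46 [ 0.49399119 -0.38461402  0.08464749]
[ 0.49715792 -0.38930951  0.18696253] [-4.32060992e+01  1.65092194e+01  7.23040783e+01  1.00966104e-04
  9.12735071e+01  3.78866098e+00]
```

Key stands in the tray (cap top z 0.020), lid shut. With the tool always pointing down, I'll try raising the lip with the shut fingers against the front edge at the scoop, in small force-checked steps.

Emit:
jog_arm(
  linear=[
    [0.05,0.8,0],
    [0.1,1.8,0],
    [0.2,2.8,0],
    [0.3,3.8,0],
    [0.35,4.8,0],
    [0.4,5.6,-0.4],
    [0.41,6,-1],
    [0.41,6,-1.8],
    [0.41,6,-2.6],
    [0.41,6,-3.2],
    [0.41,6,-3.55],
    [0.41,6,-3.55],
    [0.41,6,-3.55],
  ],
  roll=[0.8,1.6,2.4,3.2,4,4.8,5.6,6.4,7.1,7.1,7.1,7.1,7.1],
  fingers=-1,
)

```text
clock: 10.7
eef_pos: [0.514, -0.1498, 0.0461]
tcp_rot: [[0.2, 0.98, 0.0], [0.98, -0.2, 0.0], [0.0, 0.0, -1.0]]
contact_force: [0.2, -0.5, 0.3]
finger_gap: 0.0001
gripper_force: 0.0
```

Emit:
jog_arm(
  linear=[
    [0.02,0.1,0],
    [0.04,0.2,0],
    [0.06,0.3,0],
    [0.07,0.35,0],
    [0.07,0.35,0],
  ],
  roll=[0,0,0,0,0],
)

```text
clock: 11.2
eef_pos: [0.5172, -0.1365, 0.047]
tcp_rot: [[0.199, 0.98, 0.001], [0.98, -0.199, -0.003], [-0.002, 0.002, -1.0]]
contact_force: [-1.5, -4.1, 3.7]
finger_gap: -0.0
gripper_force: 1.9
```

Emit:
jog_arm(
  linear=[
    [0.005,0.025,0.03],
    [0.007,0.035,0.08],
    [0.007,0.035,0.12],
  ],
  roll=[0,0,0],
)

```text
clock: 11.5
eef_pos: [0.517, -0.1362, 0.0507]
tcp_rot: [[0.2, 0.98, 0.0], [0.98, -0.2, -0.004], [-0.004, 0.001, -1.0]]
contact_force: [-0.5, -6.7, -0.4]
finger_gap: 0.0001
gripper_force: 3.5
```

Emit:
jog_arm(
  linear=[
    [0.002,0.02,0.06],
    [0.004,0.03,0.15],
    [0.005,0.035,0.25],
  ],
  roll=[0,0,0],
)

```text
clock: 11.8
eef_pos: [0.5171, -0.1355, 0.0605]
tcp_rot: [[0.2, 0.98, 0.0], [0.98, -0.2, -0.005], [-0.005, 0.001, -1.0]]
contact_force: [0.7, -8.7, -2.8]
finger_gap: -0.0001
gripper_force: 4.3
```

```bash
cat >> h.py <<'E'
def lid():
    """Opening angle from a plane fit to red points of the side view, and highest red z."""
    f=cam('side'); P=cloud(f); m=(mask(f,(0,150,40),(8,255,255))|mask(f,(174,150,40),(180,255,255)))>0
    m[:120]=m[:120]&False; D=np.linalg.norm(P[...,:2]-[.54,-.03],axis=-1); m=cv2.erode((m&(D<.2)).astype(np.uint8),np.ones((3,3)))>0
    s=P[m]; a=np.linalg.svd(s-s.mean(0),full_matrices=False)[2][2]; a*=np.sign(a[2]) or 1
    print('lid n',len(s),'normal',a.round(3),'tilt',np.degrees(np.arccos(a[2])).round(1),'zrange',s[:,2].min().round(3),s[:,2].max().round(3)); return f
E
python3 - <<'E'
from h import *
lid(); o=get_obs();print(o['contact_force'],o['eef_pos'])
for n,b in(('top',(290,140,400,280)),):
    f=cam(n);R,c=front(f,b);print(n,R)
E
```

```text
lid n 2610 normal [0.017 0.076 0.997] tilt 4.4 zrange 0.043 0.07
[-0.6312112  -8.61576369 -2.09266708] [ 0.51734562 -0.13553409  0.06121982]
top ((0.5371865630149841, -0.03973919153213501), (0.17285025119781494, 0.2613728642463684), 78.1607666015625)
```

Friction works: the lid is at 4.4°. Continue on the arc.

Emit:
jog_arm(
  linear=[
    [0.01,0.04,0.1],
    [0.015,0.06,0.2],
    [0.02,0.08,0.3],
    [0.02,0.09,0.4],
  ],
  roll=[0,0,0,0],
)

```text
clock: 12.3
eef_pos: [0.5173, -0.1313, 0.0759]
tcp_rot: [[0.2, 0.98, -0.002], [0.98, -0.2, -0.004], [-0.004, -0.001, -1.0]]
contact_force: [-0.0, -7.4, -4.0]
finger_gap: -0.0002
gripper_force: 3.6
```

Run:
```python
from h import *
lid(); o=get_obs();print(o['contact_force'],o['eef_pos'])
```

```text
lid n 2798 normal [0.034 0.161 0.986] tilt 9.4 zrange 0.045 0.085
[-1.5035362  -6.72828184 -2.58165203] [ 0.51756102 -0.13126953  0.07668146]
```

Emit:
jog_arm(
  linear=[
    [0.01,0.06,0.12],
    [0.02,0.1,0.25],
    [0.025,0.13,0.37],
    [0.03,0.16,0.5],
    [0.04,0.19,0.6],
  ],
  roll=[0,0,0,0,0],
)

```text
clock: 12.85
eef_pos: [0.5186, -0.1237, 0.1001]
tcp_rot: [[0.2, 0.98, -0.002], [0.98, -0.2, -0.004], [-0.004, -0.001, -1.0]]
contact_force: [-1.4, -7.2, -2.9]
finger_gap: 0.0003
gripper_force: 3.8
```

Run:
```python
from h import *
lid(); o=get_obs();print(o['contact_force'],o['eef_pos'])
```

```text
lid n 3065 normal [0.063 0.301 0.952] tilt 17.9 zrange 0.046 0.107
[-3.24200051 -7.08896051 -1.89280878] [ 0.51887196 -0.12352627  0.10080301]
```

Emit:
jog_arm(
  linear=[
    [0.01,0.06,0.15],
    [0.025,0.12,0.3],
    [0.04,0.19,0.45],
    [0.055,0.27,0.6],
    [0.065,0.32,0.7],
    [0.075,0.37,0.8],
  ],
  roll=[0,0,0,0,0,0],
)

```text
clock: 13.5
eef_pos: [0.5217, -0.1093, 0.1326]
tcp_rot: [[0.201, 0.98, -0.002], [0.98, -0.201, -0.005], [-0.005, -0.001, -1.0]]
contact_force: [-1.6, -8.0, -1.2]
finger_gap: 0.0002
gripper_force: 4.2
```

Run:
```python
from h import *
lid(); o=get_obs();print(o['contact_force'],o['eef_pos'])
```

```text
lid n 3293 normal [0.102 0.488 0.867] tilt 29.9 zrange 0.048 0.136
[-3.06265952 -6.77155339 -0.06124781] [ 0.52197262 -0.10894759  0.1333302 ]
```

Emit:
jog_arm(
  linear=[
    [0.02,0.1,0.16],
    [0.04,0.2,0.31],
    [0.06,0.31,0.46],
    [0.085,0.42,0.61],
    [0.11,0.54,0.75],
    [0.135,0.67,0.89],
    [0.16,0.8,1.02],
    [0.19,0.94,1.14],
    [0.22,1.08,1.26],
    [0.25,1.23,1.37],
    [0.28,1.39,1.47],
    [0.31,1.545,1.55],
  ],
  roll=[0,0,0,0,0,0,0,0,0,0,0,0],
)

```text
clock: 14.75
eef_pos: [0.5347, -0.0466, 0.1956]
tcp_rot: [[0.201, 0.98, -0.0], [0.98, -0.201, -0.004], [-0.003, 0.001, -1.0]]
contact_force: [-2.8, -5.6, 3.7]
finger_gap: -0.0002
gripper_force: 3.3
```

Run:
```python
from h import *
f=lid(); o=get_obs();print(o['contact_force'],o['eef_pos'],o['joints'].round(1)); g=cam('top')
save('mid.png',np.hstack([cv2.resize(f['img'][60:260,240:440],(400,400)),cv2.resize(g['img'][100:300,260:460],(400,400))]))
```

```text
lid n 3410 normal [0.178 0.852 0.493] tilt 60.5 zrange 0.045 0.201
[-1.96298117 -3.67494773  2.41474948] [ 0.53509252 -0.04553698  0.19623839] [-10.8   4.3  85.5  -0.1  90.2   0.7]
```

View pics/mid.png

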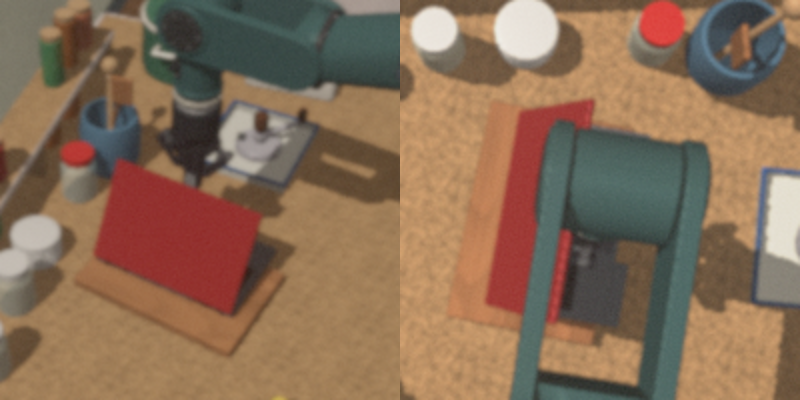

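Lid at 60°; key upright in the tray at left-crop (260,140), notebook in place. Now push horizontally.

Emit:
jog_arm(
  linear=[
    [0.04,0.2,0.03],
    [0.08,0.39,0.06],
    [0.12,0.59,0.1],
    [0.16,0.78,0.1],
    [0.2,0.98,0.1],
    [0.24,1.18,0.1],
    [0.28,1.37,0.1],
    [0.32,1.57,0.1],
    [0.36,1.76,0.1],
    [0.4,1.96,0.1],
  ],
  roll=[0,0,0,0,0,0,0,0,0,0],
)

```text
clock: 15.85
eef_pos: [0.551, 0.0342, 0.1985]
tcp_rot: [[0.199, 0.98, -0.0], [0.98, -0.199, 0.0], [0.0, -0.001, -1.0]]
contact_force: [-0.4, -2.1, 2.9]
finger_gap: 0.0001
gripper_force: 1.6
```

Run:
```python
from h import *
lid(); o=get_obs();print(o['contact_force'],o['eef_pos'])
```

```text
lid n 2492 normal [0.204 0.979 0.01 ] tilt 89.4 zrange 0.048 0.219
[-0.27911768 -2.14297729  1.7509702 ] [0.55121458 0.03545823 0.19841981]
```

Emit:
jog_arm(
  linear=[
    [0.04,0.2,0],
    [0.08,0.39,0],
    [0.12,0.59,0],
    [0.16,0.78,0],
    [0.2,0.98,0],
    [0.24,1.18,0],
    [0.28,1.37,0],
    [0.28,1.37,0],
  ],
  roll=[0,0,0,0,0,0,0,0],
)

```text
clock: 16.7
eef_pos: [0.5623, 0.0895, 0.199]
tcp_rot: [[0.198, 0.98, 0.0], [0.98, -0.198, 0.001], [0.001, 0.0, -1.0]]
contact_force: [-1.7, -1.8, 0.9]
finger_gap: -0.0001
gripper_force: 1.2
```

```bash
sed -i "s/a\*=np.sign(a\[2\]) or 1/a*=np.sign(a[:2]@[.198,.98]) if abs(a[2])<.8 else np.sign(a[2])/" h.py
python3 - <<'E'
from h import *
lid(); o=get_obs();print(o['contact_force'],o['eef_pos'])
E
```

```text
lid n 1069 normal [ 0.19   0.915 -0.357] tilt 110.9 zrange 0.054 0.21
[-2.36265064 -2.09284605  0.55103873] [0.5622683  0.08907322 0.19915057]
```

Emit:
jog_arm(
  linear=[
    [-0.04,-0.2,0],
    [-0.12,-0.59,0],
    [-0.2,-0.98,0],
    [-0.24,-1.18,0],
    [-0.24,-1.18,0],
    [-0.24,-1.18,0],
  ],
  roll=[0,0,0,0,0,0],
)

```text
clock: 17.35
eef_pos: [0.5526, 0.0406, 0.1988]
tcp_rot: [[0.2, 0.98, 0.0], [0.98, -0.2, 0.001], [0.001, 0.0, -1.0]]
contact_force: [-0.3, -0.0, -0.0]
finger_gap: -0.0001
gripper_force: 0.0
```

Run:
```python
from h import *
lid(); lid(); o=get_obs();print(o['contact_force'],o['eef_pos'])
```

```text
lid n 1562 normal [ 0.195  0.944 -0.265] tilt 105.3 zrange 0.049 0.21
lid n 1539 normal [ 0.197  0.945 -0.263] tilt 105.2 zrange 0.052 0.21
[-0.34548482 -0.10481289 -0.06176661] [0.55263198 0.04114875 0.19875109]
```

Springback is 5.6°; push to about 115.7° and release.

Emit:
jog_arm(
  linear=[
    [0.08,0.39,0],
    [0.16,0.78,0],
    [0.22,1.08,0],
    [0.25,1.23,0],
    [0.28,1.37,0],
    [0.31,1.52,0],
    [0.31,1.52,0],
    [0.31,1.52,0],
  ],
  roll=[0,0,0,0,0,0,0,0],
)

```text
clock: 18.25
eef_pos: [0.5649, 0.1018, 0.199]
tcp_rot: [[0.199, 0.98, 0.0], [0.98, -0.199, 0.0], [0.0, 0.0, -1.0]]
contact_force: [-1.7, -2.0, 0.1]
finger_gap: 0.0004
gripper_force: 1.1
```

Emit:
jog_arm(
  linear=[
    [-0.04,-0.2,0],
    [-0.12,-0.59,0],
    [-0.2,-0.98,0],
    [-0.28,-1.37,0],
    [-0.4,-1.96,0],
    [-0.5,-2.8,0.3],
    [-0.6,-3.7,0.8],
    [-0.7,-4.5,1.3],
    [-0.7,-4.5,1.8],
    [-0.7,-4.5,1.8],
    [-0.7,-4.5,1.8],
  ],
  roll=[0,0,0,0,0,0,0,0,0,0,0],
)

```text
clock: 19.35
eef_pos: [0.5367, -0.0789, 0.2707]
tcp_rot: [[0.2, 0.98, 0.001], [0.98, -0.2, 0.0], [0.0, 0.001, -1.0]]
contact_force: [0.0, -0.2, -1.4]
finger_gap: -0.0005
gripper_force: 0.0
```

Run:
```python
from h import *
lid(); f=lid(); o=get_obs();print(o['contact_force'],o['eef_pos'],o['clock']); g=cam('top')
P=cloud(g);D=np.linalg.norm(P[...,:2]-[.4975,-.39],axis=-1)
k=(P[...,2]>.012)&(P[...,2]<.026)&(D<.06);s=P[k].astype(np.float32);print(' cap',cv2.minEnclosingCircle(s[:,:2].copy()),np.median(s[:,2]))
# top-view second check of the lid angle from grey base front edge + plane of keyboard
m=(mask(g,(0,0,0),(180,110,110))>0)&(np.abs(P[...,2]-.042)<.008)&(np.linalg.norm(P[...,:2]-[.54,-.04],axis=-1)<.17)
r=cv2.minAreaRect(P[m][:,:2].astype(np.float32));print('base',r,cv2.boxPoints(r).round(3).tolist())
save('end.png',np.hstack([cv2.resize(f['img'][60:260,240:440],(400,400)),cv2.resize(g['img'][100:300,260:460],(400,400))]))
```

```text
lid n 1136 normal [ 0.19   0.92  -0.343] tilt 110.0 zrange 0.054 0.206
lid n 1119 normal [ 0.19   0.919 -0.344] tilt 110.1 zrange 0.055 0.207
[ 0.13994326 -0.51653934 -0.38342675] [ 0.53633325 -0.07794487  0.2691399 ] 19.45
 cap ((0.497254878282547, -0.3884384334087372), 0.04629433900117874) 0.019947123
base ((0.5364028215408325, -0.033569298684597015), (0.17613349854946136, 0.2556503415107727), 78.2339859008789) [[0.3930000066757202, -0.09399999678134918], [0.6439999938011169, -0.1459999978542328], [0.6800000071525574, 0.027000000700354576], [0.42899999022483826, 0.07900000363588333]]
```

View pics/end.png

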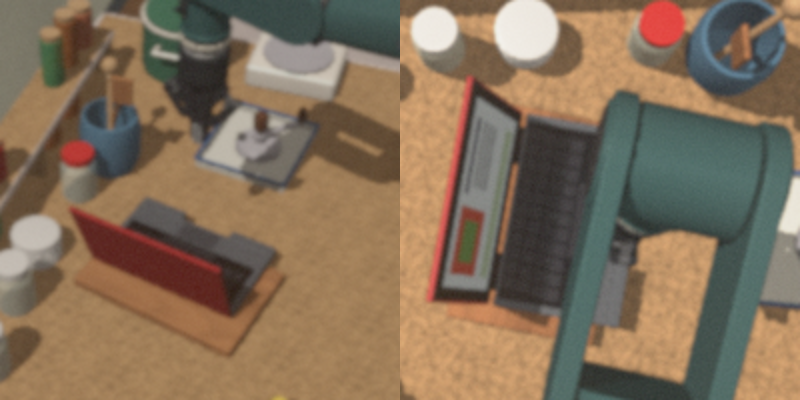

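The lid stands at 110°, the key is upright in the tray, and the notebook has moved about 5 mm at most. The bystanders in view (crock, lids, jars) are where they were, and the arm is clear.

```bash
python3 -c "
from h import *
print(finish_job())"
```

```text
the job is handed in; nothing more can be done
None
```

Job handed in at about 19.5 s of the 67 s: the key stands upright in the tray, the lid measures 110° after letting go, and the notebook moved about 5 mm at most; the judge returned no result.

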